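Dry-fit the well comb in a gel casting stand

ROBOT

A 6-joint arm with a two-finger parallel gripper is mounted at the origin on a cart in front of the work surface, level with it; the furniture and walls round the work are solid. World frame = base frame: x ahead of the robot, y to its left, z up, the work surface at z = 0. Lengths are in mm, angles in rad, forces in N, time in s.
With the tool pointing down it reaches from about 375 to 900 mm from the base axis. Payload 3.1 kg.
Tool frame: the origin (TCP) lies on the centre line of the jaws, within the pads' length; the fingertips stand 25 mm ahead of it and the grasp point (between the pads) lies 6 mm ahead of it (arm.finger_overhang is the distance from the TCP to the fingertips, in mm); z points along the fingers, y is the direction in which the jaws open and shut (so a half turn about z gives the same grasp; the last joint's range is limited). The gripper opens to 87 mm and grips with 3 to 60 N. Pads are 19 mm wide; open, the fingers measure 117 mm over their backs; the gripper's body (75 mm by 190 mm) begins 51 mm behind the grasp point.
Start: joints at [-1.379, 0.527, 1.433, -0, 1.181, -0.178], TCP at [225.914, -582.718, 247.548] pointing down, gripper open.
Joint ranges: [-3.08, 3.08], [-0.75, 2.2], [0.22, 2.44], [-1.43, 4.57], [0, 2.65], [-2.85, 2.85]. Speed limits (rad/s): [2.79, 2.79, 3.14, 3.14, 3.14, 3.14].

INTERFACE

Orientations are given as a unit quaternion [x, y, z, w].
In Python, from cell import arm gives the robot as it stands. The module is installed in compiled form; this text tells all that it offers.
- The arm moves only by the tool servo_tool, never from a script. Its argument "deltas" is a list of rows, each an object with "gripper": the finger opening in cm, from 0 to 8.7; "linear": the shift along the tool's x, y, z in cm, a list of three; "turn": the turn about the tool's z in degrees. A call has 1 to 5 rows; each row shifts and turns the commanded pose from where the row before left it, along the tool's axes as they then stand; what a row does not reach is not made up. A row lasts 1/10 s, in which the tool goes at most 50 mm and 8.59 degrees, less where a joint would pass 70% of its speed; a pose out of reach is approached as far as the arm can. A call with a gripper value outside its range is refused whole. The fingers move at their own pace and stop on an object; the grip force is fixed at half the most. Time passes only in rows, so rows that do not move let the fingers close. It gives the time, the measured TCP pose, the force and the opening at its end, in the units of the state.
- arm.sense(): the state, without advancing time (a new reading comes with each control period).
- arm.get_image(name): name is "side" or "top" or "wrist"; returns a dict with "frame" (384x512x3 uint8, red, green, blue), "fx", "fy", "cx", "cy" (pixels), "k1" (the pictures are not rectified: a ray, as slopes to the right and down, at radius r is drawn at 1 + k1 r^2 times it, then the intrinsics apply), "rvec" (rotation vector, rad) and "tvec" (3), from world to camera coordinates, as OpenCV has them; the wrist camera has in their place "tool_from_camera" (4x4, takes a point from camera to tool coordinates, whose origin is the TCP and whose axes are the flange's). Camera axes: x right, y down, z forward; pixel columns grow to the right and rows downward; lengths in mm; the calibration is good to about 2 mm. A picture is of the moment at which its call begins: read the wrist's pose just before it. There is no depth.
- arm.finish_job(): hands the job in, once; it reports no verdict.
The state is a dict: "clock": time; "joint_pos": joint angles; "dq": joint speeds; "tau": joint torques, N m; "tcp_pos": TCP position; "eef_rot": TCP orientation; "wrist_force": force on the tool from outside, world axes, zero at the start; "torque": the same for the moment, N m; "finger_gap": finger opening in mm.
Only numpy, scipy, OpenCV 4.12 (cv2) and the standard library are available. Lean on these libraries where they do the work, as an engineer would, in place of code of your own. Each camera call takes 0.05 s, during which the arm holds its last target. There are 200 camera calls.

TASK

Clamp the two glass plates of the gel casting stand by turning its cam handle fully clockwise, then take the five-toothed comb (not the one with a single broad tooth) from the rack and slide it, teeth down and centred, gently between the clamped plates until it drags snugly and the roots of its teeth are level with the top edge of the short front plate. Finish holding the comb still and upright at that depth, so that a colleague can mark the glass below the teeth: do not let go, and leave the other comb in the rack and the things around it undisturbed.

Things in the scene. Friction and masses are not known exactly. Their poses are not given: they have to be found in the camera images.
- stand: Fixed grey gel casting stand, base 150 x 132 mm, 106 mm tall. Origin on the bench below it; x points from the cam (front, near the robot) to the glass plates (back), y along the plates, z up. Two upright glass plates, 100 mm wide, 4 mm thick, face each other: a tall fixed one at the back, a shorter sprung one before it, and before that a black pressure frame 84 mm tall.
- tall_edge (a point): Middle of the top edge of the tall back plate, 106 mm up, 33.5 mm along +x from the stand's origin; axes as the stand's. Its front face, 2 mm before this point (bevelled over the top 6 mm), bounds the gap and does not move. Nothing stands behind the middle of this plate.
- gap_mouth (a point): Middle of the clamped gap, level with the short plate's top edge: 30 mm along +x from the stand's origin, 92 mm up; axes as the stand's. The clamped gap is 3 mm (about 8 mm with the cam open) and 84 mm wide between white spacer strips. The plates' top edges are bevelled: over the last 6 mm up, the face towards the gap leans 3 mm away from it.
- cam (a joint): Cam handle's angle, rad: 0 = open, 1.4 = fully clamped (stop), growing clockwise seen from above. Stays where it is left; turning needs about 0.12 N m. It drives the pressure frame and the short plate evenly towards the tall plate, 5.3 mm in all.
- cam_grip (a point): Centre of the cam's black bar handle, on its upright turning axis: 43 mm along -x from the stand's origin and 70 mm up. The bar is 46 mm long, 12 mm wide, 20 mm tall (60 to 80 mm up). Its long direction is this point's x axis: along the stand's x at cam = 0, turning clockwise with the cam. Below it is only its shaft, 12 mm thick, down to 40 mm.
- short_plate (a joint): How far the short plate has been pushed back against its springs, towards the front, m: 0 = resting. Springs: 3 N to start, 1.5 N more per mm, 6 mm travel. The comb's blade, fully between the plates, pushes it back by nearly 2 mm; the drag is then about 2 to 12 N.
- comb_five: White plastic comb with FIVE teeth, 68 mm tall, about 45 g, hanging in one of the rack's two places (which one varies). Origin at the middle of the tooth tips; z up, y along its width, x through its thickness; the same either way round. Spine 44 to 68 mm up, 96 mm wide, 12 mm thick: take it there by its middle, across the thickness.
- tooth_root (a point): On the five-toothed comb, the middle of the line of tooth roots, 16 mm above the tips. Teeth and the plain blade above them (up to 44 mm above the tips) are 70 mm wide and 5 mm thick; the lowest 10 mm of the teeth taper to 1.5 mm at the tips.
- comb_one: The other white comb, the same but with ONE broad tooth 70 mm wide and, in the top of its spine, a finger notch 40 mm wide and 12 mm deep (the five-toothed comb's spine is straight along the top); leave it in the rack.
- rack: Fixed grey drying rack, 130 x 104 mm, 57 mm tall: two open cheeks with notches 15 mm wide and 7 mm deep carry the ends of the combs' spines. Origin under its middle; the two places lie 32.5 mm from it along its +x and -x, combs' width along its y, tooth tips 6 mm and spines 50 to 74 mm above the bench.
- beaker: Small clear beaker, 46 mm wide, 52 mm tall, on the bench; bystander, origin at its foot.
- dish: Lidded petri dish, 96 mm wide, 30 mm tall; bystander, origin at its underside.
- pen: Marker pen with black cap, 137 mm long, 13 mm thick, lying on the bench; bystander, origin at its underside.
- forceps: Fine steel forceps, 111 mm long, lying on the bench; bystander, origin at its underside.

How it is judged (in metres and radians):
On the way, in this order (a step that is already met when the one before it is completed fails the run):
1. the cam is clamped while the comb still hangs in the rack (value of joint cam above 1.25 rad and distance of comb_five from where it was at the start of the episode below 0.03 m), for 0.2 s.
2. the five-toothed comb is lifted out of the rack (z of comb_five in the frame of rack above 0.03 m and contact force between comb_five and the fingers above 1 N), for 0.1 s.
3. the comb enters the clamped gap and pushes the sprung plate back (z of tooth_root in the frame of gap_mouth below 0.011 m and x of tooth_root in the frame of gap_mouth between -0.005 and 0.005 m and value of joint short_plate above 0.0005 m), for 0.1 s.
At the end, for the whole second after the job is handed in: Cam past 1.2 rad; comb held by the fingers (over 3 N), still, upright within 0.12 rad, centred within 8 mm, tooth roots within 5 mm of the short plate's edge, that plate pushed back 1 to 3.5 mm by it; the other comb still in the rack (value of joint cam above 1.2 rad and value of joint short_plate between 0.001 and 0.0035 m and z of tooth_root in the frame of gap_mouth between -0.005 and 0.005 m and x of tooth_root in the frame of gap_mouth between -0.005 and 0.005 m and y of tooth_root in the frame of gap_mouth between -0.008 and 0.008 m and angle between comb_five's own z axis and vertical below 0.12 rad and linear speed of comb_five below 0.02 m/s and contact force between comb_five and the fingers above 3 N and distance between comb_one and rack below 0.045 m); the arm keeps its last pose, push and grip.
It fails at once if the glass is overloaded (over 100 N) (contact force between comb_five and stand above 100 N).
It fails at once if the other comb is taken out of the rack (distance of comb_one from where it was at the start of the episode above 0.03 m).
It fails at once if a bystander is knocked about (distance of any of beaker, dish, pen, forceps from where it was at the start of the episode above 0.03 m).
It also fails if it takes over 51 s, if anything falls off the work surface, if the arm or the gripper's body presses on something with over 40 N, if the wrist force passes 120 N, or if a joint passes its speed limit or range.

## Working session

There is one attempt and no reset: what is moved stays moved. The work goes in short steps, Python scripts to look and compute and a tool call to move; the robot and the scene stay as the last step left them, time stands still between calls to the robot, and variables do not carry over. Pictures are saved under pics/ and viewed, about 8 in all and at most 12, crops included, and the job is handed in when it is done.

Besides the shell and the picture viewer there is one more tool, called after "Call:" as name(argument=value, ...) on one line, values as JSON. servo_tool: Moves the arm, as the interface text tells. Its arguments: {"type":"object","properties":{"deltas":{"type":"array","items":{"type":"object","properties":{"gripper":{"type":"number"},"linear":{"type":"array","items":{"type":"number"}},"turn":{"type":"number"}}}}},"required":["deltas"]}

```bash
mkdir -p pics; ls; python3 - <<'E'
from cell import arm
import cv2,numpy as np,pickle
print(arm.sense())
for n in ["side","top","wrist"]:
    d=arm.get_image(n); pickle.dump(d,open(f"{n}0.pkl","wb"))
    cv2.imwrite(f"pics/{n}0.png",d["frame"][:,:,::-1])
    print(n,{k:v for k,v in d.items() if k!="frame"})
a=[cv2.imread(f"pics/{n}0.png") for n in ["side","top"]]
E
```

```text
pics
{'clock': 0.0, 'joint_pos': array([-1.37948583e+00,  5.28446819e-01,  1.43390911e+00, -6.55191038e-07,
        1.18136187e+00, -1.78458147e-01]), 'dq': array([ 7.73269339e-04, -2.31771684e-03,  7.85266075e-05, -1.33927011e-03,
        1.76191329e-04, -8.94425790e-04]), 'tau': array([ 1.53655281e-03, -4.40042710e+01, -1.76595533e+01,  6.33904897e-02,
        5.82248729e-02, -1.62486795e-04]), 'tcp_pos': array([ 225.79630508, -582.06445959,  246.58128288]), 'eef_rot': array([ 9.82956945e-01,  1.83832848e-01, -7.13116180e-06, -1.06254923e-03]), 'wrist_force': array([-0.4966435 , -0.44789977,  0.15466802]), 'torque': array([ 0.0084274 , -0.03457582,  0.00886784]), 'finger_gap': 87.13267497193121}
side {'fx': 401.9450964830199, 'fy': 401.9450964830199, 'cx': 257.4765770283917, 'cy': 197.70389500566438, 'k1': -0.11051931838287099, 'rvec': array([ 0.59848197, -2.55210091,  1.31996672]), 'tvec': array([547.52307798, 146.15409114, 844.92889925])}
top {'fx': 412.4863792960062, 'fy': 412.4863792960062, 'cx': 255.98950417010732, 'cy': 187.7183272909582, 'k1': -0.1502364297625234, 'rvec': array([ 2.25157115, -1.93761325,  0.20632145]), 'tvec': array([101.72866344, 561.79142808, 815.82114648])}
wrist {'fx': 321.1237907119712, 'fy': 321.1237907119712, 'cx': 257.64994351184504, 'cy': 191.75644603106542, 'k1': 0.0012280016660106603, 'tool_from_camera': array([[ 1.64028386e-04, -9.69355225e-01, -2.45663226e-01,
         6.72044822e+01],
       [ 9.99999886e-01,  4.90260286e-05,  4.74245707e-04,
         1.47950379e+00],
       [-4.47668662e-04, -2.45663276e-01,  9.69355123e-01,
        -1.36284466e+02],
       [ 0.00000000e+00,  0.00000000e+00,  0.00000000e+00,
         1.00000000e+00]])}
```

View pics/top0.png

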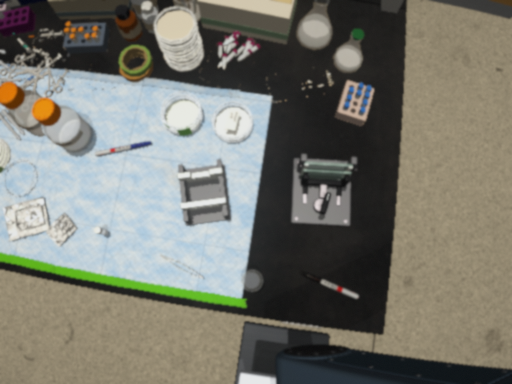

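View pics/side0.png

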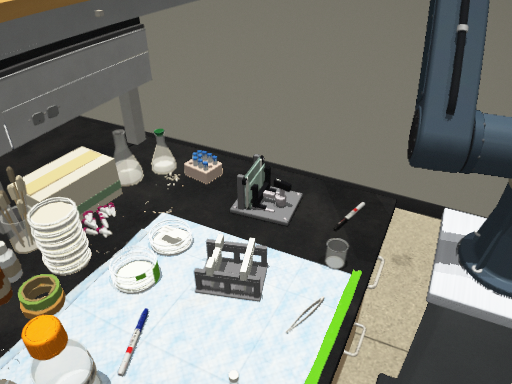

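The top view shows the stand near (322,190) with its cam at (322,203), the rack at (204,192) with white combs at about (203,172) and (205,203), and the beaker, pen and forceps near the front edge. I'll enlarge the two fixtures.

```bash
cat > h.py <<'E'
import numpy as np,cv2,pickle
from scipy.spatial.transform import Rotation as R
def pose(d,s=None):
    "camera -> world rotation and centre"
    if "rvec" in d:
        Rm=cv2.Rodrigues(np.array(d["rvec"]))[0]; return Rm.T,-Rm.T@d["tvec"]
    T=d["tool_from_camera"]; W=R.from_quat(s["eef_rot"]).as_matrix()
    return W@T[:3,:3],s["tcp_pos"]+W@T[:3,3]
def K(d): return np.array([[d["fx"],0,d["cx"]],[0,d["fy"],d["cy"]],[0,0,1.]])
def ray(d,px,s=None):
    p=cv2.undistortPoints(np.array(px,float).reshape(-1,1,2),K(d),np.array([d["k1"],0,0,0.])).reshape(-1,2)
    A,c=pose(d,s); return c,np.c_[p,np.ones(len(p))]@A.T
def plane(d,px,z,s=None):
    c,v=ray(d,px,s); return c+v*((np.array(z)-c[2])/v[:,2])[:,None]
def proj(d,P,s=None):
    A,c=pose(d,s); return cv2.projectPoints(np.array(P,float).reshape(-1,1,3),cv2.Rodrigues(A.T)[0],-A.T@c,K(d),np.array([d["k1"],0,0,0.]))[0].reshape(-1,2)
E
python3 - <<'E'
from h import *
d=pickle.load(open("top0.pkl","rb"))
im=cv2.imread("pics/top0.png")
a=cv2.resize(im[145:235,165:245],None,fx=5,fy=5,interpolation=cv2.INTER_CUBIC)
b=cv2.resize(im[145:235,285:365],None,fx=5,fy=5,interpolation=cv2.INTER_CUBIC)
cv2.imwrite("pics/crop0.png",np.hstack([a,b]))
print(plane(d,[[322,203],[204,192],[252,280],[330,285]],[75,70,0,0]).round())
E
```

```text
[[526.  43.  75.]
 [513. 291.  70.]
 [348. 164.   0.]
 [362.  -7.   0.]]
```

View pics/crop0.png

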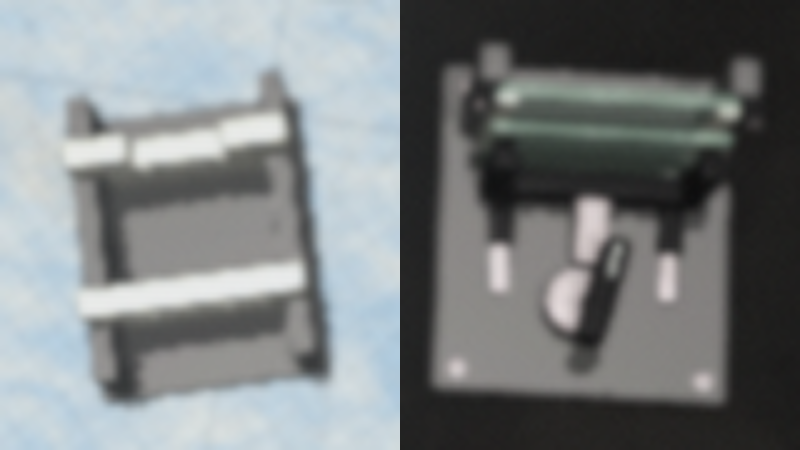

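The far comb at crop (180,148) has the finger notch in its top, so it is comb_one. The straight one at crop (190,290) is the five-toothed comb. The cam bar runs roughly from crop (590,340) to (620,245). Next I'll get rough poses and plan a move to above the cam.

```bash
cat >> h.py <<'E'
def yaw(q): 
    m=R.from_quat(q).as_matrix(); return np.degrees(np.arctan2(m[1,0],m[0,0]))
def plan(p,y,target,ty,step=48,dt=8.5,sense=0):
    "rows (linear cm in tool axes, turn deg) from pos p, tool-x yaw y; tool z down. sense=+1/-1 forces turn sign"
    p=np.array(p,float);rows=[]
    rem=-(((ty-y)+180)%360-180)
    if sense and rem*sense<0: rem+=360*sense
    n=max(int(np.ceil(np.linalg.norm(np.array(target)-p)/step)),int(np.ceil(abs(rem)/dt)),1)
    for i in range(n):
        d=(np.array(target)-p)/(n-i); a=np.radians(y)
        X=np.array([np.cos(a),np.sin(a),0]);Y=np.array([np.sin(a),-np.cos(a),0])
        l=np.round([d@X/10,d@Y/10,-d[2]/10],2); t=round(rem/(n-i),1)
        p+=10*(l[0]*X+l[1]*Y)+[0,0,-10*l[2]]; y-=t; rem-=t
        rows.append((l.tolist(),t)); print(i,l.tolist(),t)
    print("end",p.round(1),round(y,1))
E
python3 - <<'E'
from h import *
d=pickle.load(open("top0.pkl","rb"))
f=lambda x,y,o:[o+x/5,145+y/5]
P=plane(d,[f(100,92,285),f(340,105,285),f(35,388,285),f(325,400,285)],[106,106,5,5]);print(P.round())
C=plane(d,[f(80,303,165),f(303,278,165),f(65,155,165),f(287,130,165)],[74]*4);print(C.round())
P=plane(d,[f(186,340,285-0),f(220,240,285)],80);print(P.round())
from cell import arm
s=arm.sense(); print(yaw(s["eef_rot"]))
plan(s["tcp_pos"],yaw(s["eef_rot"]),[525,43,247],178,sense=-1)
E
```

```text
[[596.  91. 106.]
 [605.  -7. 106.]
 [486.  95.   5.]
 [499. -35.   5.]]
[[477. 333.  74.]
 [501. 242.  74.]
 [538. 351.  74.]
 [563. 259.  74.]]
[[504.  41.  80.]
 [548.  32.  80.]]
21.19070720807589
0 [2.66, -2.5, -0.0] -8.3
1 [2.99, -2.09, -0.0] -8.3
2 [3.26, -1.64, -0.0] -8.2
3 [3.46, -1.15, -0.0] -8.3
4 [3.59, -0.64, -0.0] -8.2
5 [3.65, -0.12, -0.0] -8.3
6 [3.63, 0.4, -0.0] -8.2
7 [3.53, 0.92, -0.0] -8.3
8 [3.36, 1.42, -0.0] -8.2
9 [3.12, 1.88, -0.0] -8.3
10 [2.82, 2.31, -0.0] -8.2
11 [2.46, 2.69, -0.0] -8.3
12 [2.05, 3.02, -0.0] -8.2
13 [1.6, 3.28, -0.0] -8.3
14 [1.1, 3.48, -0.0] -8.2
15 [0.6, 3.6, -0.01] -8.3
16 [0.07, 3.65, -0.0] -8.2
17 [-0.45, 3.62, -0.01] -8.3
18 [-0.96, 3.51, -0.0] -8.2
end [525.  43. 247.] 178.0
```

Call:
servo_tool(deltas=[{"gripper": 5, "linear": [2.66, -2.5, 0], "turn": -8.3}, {"gripper": 5, "linear": [2.99, -2.09, 0], "turn": -8.3}, {"gripper": 5, "linear": [3.26, -1.64, 0], "turn": -8.2}, {"gripper": 5, "linear": [3.46, -1.15, 0], "turn": -8.3}, {"gripper": 5, "linear": [3.59, -0.64, 0], "turn": -8.2}])

```text
clock: 0.65
tcp_pos: [305.0, -416.7, 247.3]
eef_rot: [0.854, 0.521, 0.0, -0.0]
wrist_force: [0.9, -0.3, -0.2]
finger_gap: 55.6
```

Call:
servo_tool(deltas=[{"gripper": 5, "linear": [3.65, -0.12, 0], "turn": -8.3}, {"gripper": 5, "linear": [3.63, 0.4, 0], "turn": -8.2}, {"gripper": 5, "linear": [3.53, 0.92, 0], "turn": -8.3}, {"gripper": 5, "linear": [3.36, 1.42, 0], "turn": -8.2}, {"gripper": 5, "linear": [3.12, 1.88, 0], "turn": -8.3}])

```text
clock: 1.15
tcp_pos: [383.8, -252.2, 247.5]
eef_rot: [0.615, 0.789, 0.0, -0.0]
wrist_force: [0.4, -1.1, 1.0]
finger_gap: 50.2
```

Call:
servo_tool(deltas=[{"gripper": 5, "linear": [2.82, 2.31, 0], "turn": -8.2}, {"gripper": 5, "linear": [2.46, 2.69, 0], "turn": -8.3}, {"gripper": 5, "linear": [2.05, 3.02, 0], "turn": -8.2}, {"gripper": 5, "linear": [1.6, 3.28, 0], "turn": -8.3}, {"gripper": 5, "linear": [1.1, 3.48, 0], "turn": -8.2}])

```text
clock: 1.65
tcp_pos: [462.5, -87.7, 247.5]
eef_rot: [0.298, 0.955, -0.0, -0.0]
wrist_force: [0.2, 0.2, -0.2]
finger_gap: 50.2
```

Call:
servo_tool(deltas=[{"gripper": 5, "linear": [0.6, 3.6, 0], "turn": -8.3}, {"gripper": 5, "linear": [0.07, 3.65, 0], "turn": -8.2}, {"gripper": 5, "linear": [-0.45, 3.62, 0], "turn": -8.3}, {"gripper": 5, "linear": [-0.96, 3.51, 0], "turn": -8.2}, {"gripper": 5, "linear": [0, 0, 0], "turn": 0}])

```text
clock: 2.15
tcp_pos: [526.6, 45.9, 247.5]
eef_rot: [0.014, 1.0, 0.001, 0.001]
wrist_force: [-0.5, 0.4, -0.1]
finger_gap: 50.1
```

```bash
cat > look.py <<'E'
import sys; from h import *; from cell import arm
n=sys.argv[1]; s=arm.sense(); d=arm.get_image(sys.argv[2] if len(sys.argv)>2 else "wrist")
pickle.dump((d,s),open(n+".pkl","wb")); cv2.imwrite(f"pics/{n}.png",d["frame"][:,:,::-1])
print(s["clock"],s["tcp_pos"].round(1),yaw(s["eef_rot"]).round(2),s["eef_rot"].round(4),s["joint_pos"].round(2),s["wrist_force"].round(1),s["finger_gap"].round(1))
E
python3 look.py w1
```

```text
Traceback (most recent call last):
  File "look.py", line 4, in <module>
    print(s["clock"],s["tcp_pos"].round(1),yaw(s["eef_rot"]).round(2),s["eef_rot"].round(4),s["joint_pos"].round(2),s["wrist_force"].round(1),s["finger_gap"].round(1))
                                                                                                                                              ^^^^^^^^^^^^^^^^^^^^^
AttributeError: 'float' object has no attribute 'round'
```

View pics/w1.png

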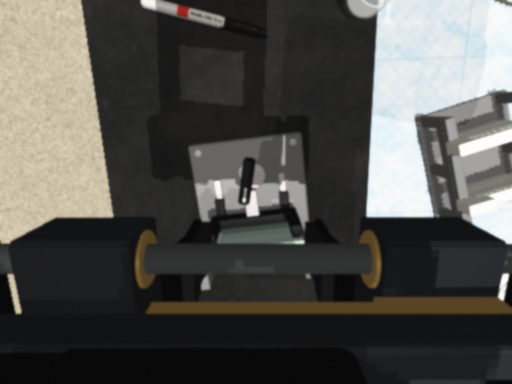

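The wrist view has the robot side at the top. The bar handle runs from about (251,158) to (244,203), base corners are at (189,147) and (301,132), and the rack is at right. I'll measure the bar and base edges.

```bash
sed -i 's/s\["finger_gap"\].round(1)/round(s["finger_gap"],1)/' look.py; python3 - <<'E'
from h import *
d,s=pickle.load(open("w1.pkl","rb")); im=cv2.imread("pics/w1.png")
b=im[125:225,180:320]
g=cv2.cvtColor(im,cv2.COLOR_BGR2GRAY)
m=(g<45).astype(np.uint8); m[:, :225]=0;m[:,270:]=0;m[:150]=0;m[206:]=0
n,l,st,c=cv2.connectedComponentsWithStats(m)
k=1+np.argmax(st[1:,4]); pts=np.argwhere(l==k)[:,::-1].astype(np.float32)
r=cv2.minAreaRect(pts); print(st[k],r)
box=cv2.boxPoints(r); W=plane(d,box,80,s); print(W.round(1))
e=sorted([(W[0]+W[1])/2,(W[1]+W[2])/2,(W[2]+W[3])/2,(W[3]+W[0])/2],key=lambda p:p[0])
v=e[-1]-e[0]; print("bar centre",W.mean(0).round(1),"dir",np.degrees(np.arctan2(v[1],v[0])).round(1),np.linalg.norm(v).round(1))
P=plane(d,[[189,147],[301,132],[186,149]],6,s); print("base front",P.round(1),np.degrees(np.arctan2(*(P[1]-P[0])[1::-1])).round(1)-90)
print(s["tcp_pos"],yaw(s["eef_rot"]))
cv2.imwrite("pics/w1c.png",cv2.resize(b,None,fx=5.5,fy=5.5,interpolation=cv2.INTER_CUBIC))
E
```

```text
[240 158  15  45 359] ((246.20904541015625, 180.1063690185547), (10.33438491821289, 45.14494323730469), 8.530765533447266)
[[547.7  24.6  80. ]
 [503.8  32.9  80. ]
 [505.5  42.6  80. ]
 [549.6  34.6  80. ]]
bar centre [526.7  33.6  80. ] dir -10.5 44.8
base front [[500.9 -34.9   6. ]
 [487.3  96.3   6. ]
 [503.1 -38.6   6. ]] 5.900000000000006
[526.58739324  45.86490699 247.47249857] 178.34232088030657
```

View pics/w1c.png

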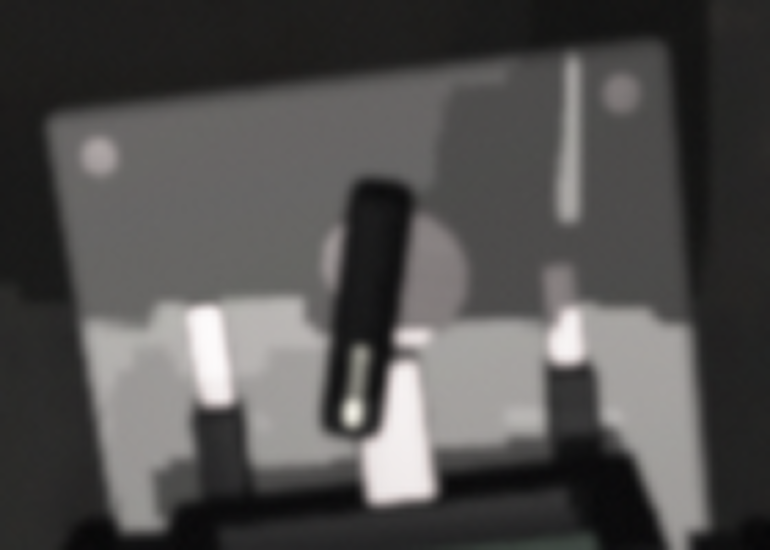

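The bar centre is at about (526.5, 33.7) and it points at −10.5°. The stand's yaw is about 5.7°, so the cam starts near 0.28 rad. I'll narrow the jaws to 22 mm to clear the guide rods, then descend.

Call:
servo_tool(deltas=[{"gripper": 2.2, "linear": [-0.03, -1.22, 0], "turn": 8.5}, {"gripper": 2.2, "linear": [0, 0, 3], "turn": 0.3}, {"gripper": 2.2, "linear": [0, 0, 4], "turn": 0}, {"gripper": 2.2, "linear": [0, 0, 3], "turn": 0}, {"gripper": 2.2, "linear": [0, 0, 0], "turn": 0}])

```text
clock: 2.7
tcp_pos: [521.3, 29.5, 144.1]
eef_rot: [0.095, 0.995, 0.0, -0.005]
wrist_force: [-0.3, 0.3, 1.3]
finger_gap: 23.9
```

```bash
python3 look.py w2; python3 - <<'E'
from h import *
d,s=pickle.load(open("w2.pkl","rb")); im=cv2.imread("pics/w2.png")
m=s["tcp_pos"]; print(proj(d,[[526.5,33.7,80],m-[0,0,67]],s).round())
cv2.imwrite("pics/w2c.png",im[:300,100:420])
E
```

```text
2.7 [521.3  29.5 144.1] 169.04 [ 9.550e-02  9.954e-01  1.000e-04 -5.000e-03] [-0.16  0.55  1.78 -0.    0.83 -1.54] [-0.3  0.3  1.3] 23.9
[[267. 221.]
 [259. 213.]]
```

View pics/w2c.png

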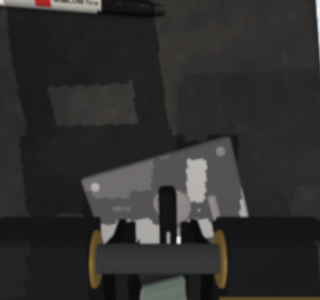

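The bar is at crop (167,210), right of the jaw centre line (158), which agrees with my bar estimate and shows the tool about 5 mm off its target. I'll hold one row and re-read before correcting.

Call:
servo_tool(deltas=[{"gripper": 2.2, "linear": [0, 0, 0], "turn": 0}])

```text
clock: 2.85
tcp_pos: [525.6, 29.5, 148.6]
eef_rot: [0.095, 0.995, -0.0, 0.001]
wrist_force: [-0.1, -0.2, 1.4]
finger_gap: 22.4
```

```bash
python3 - <<'E'
from h import *
from cell import arm
s=arm.sense(); print(s["tcp_pos"],s["dq"].round(3),yaw(s["eef_rot"]),R.from_quat(s["eef_rot"]).as_matrix()[:,2].round(4))
plan(s["tcp_pos"],yaw(s["eef_rot"]),[526.5,33.7,128],169.5)
E
```

```text
[525.64925295  29.50155256 148.58168141] [ 0.006 -0.022 -0.015  0.003 -0.005 -0.002] 169.11441769536125 [ 1.5e-03 -4.0e-04 -1.0e+00]
0 [-0.0, 0.43, 2.06] -0.4
end [526.5  33.7 128. ] 169.5
```

Call:
servo_tool(deltas=[{"gripper": 2.2, "linear": [0, 0.43, 0], "turn": -0.4}, {"gripper": 2.2, "linear": [0, 0, 2.5], "turn": 0}, {"gripper": 2.2, "linear": [0, 0, 0], "turn": 0}, {"gripper": 2.2, "linear": [0, 0, 0], "turn": 0}])

```text
clock: 3.25
tcp_pos: [526.1, 34.7, 123.5]
eef_rot: [0.091, 0.996, -0.0, 0.0]
wrist_force: [-0.1, 1.0, 0.2]
finger_gap: 22.1
```

```bash
python3 look.py w3; python3 - <<'E'
from h import *
d,s=pickle.load(open("w3.pkl","rb")); im=cv2.imread("pics/w3.png")
b=im[170:290,180:340]; g=cv2.cvtColor(b,cv2.COLOR_BGR2GRAY)
print(proj(d,[[526.5,33.7,80]],s).round())
cv2.imwrite("pics/w3c.png",cv2.resize(b,None,fx=4,fy=4,interpolation=cv2.INTER_CUBIC))
E
```

```text
3.25 [526.1  34.7 123.5] 169.61 [ 9.060e-02  9.959e-01 -0.000e+00  4.000e-04] [-0.15  0.58  1.79  0.    0.77 -1.54] [-0.1  1.   0.2] 22.1
[[258. 226.]]
```

View pics/w3c.png

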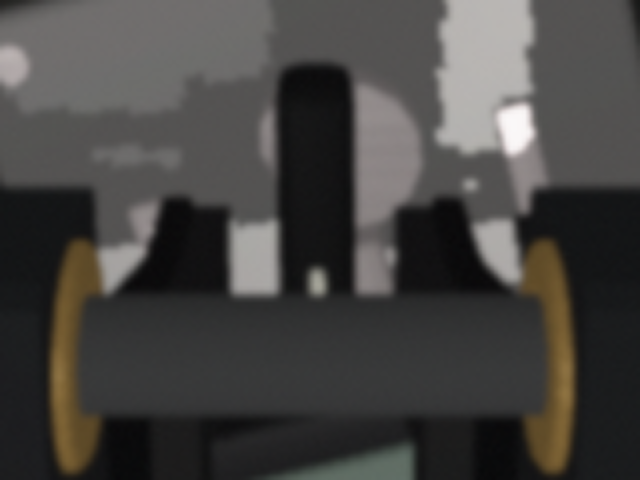

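The bar (crop x 280–352) sits centred between the fingertips (228 and 398), so I'll descend and close.

Call:
servo_tool(deltas=[{"gripper": 2.2, "linear": [0, 0, 2.3], "turn": 0}, {"gripper": 2.2, "linear": [0, 0, 2.2], "turn": 0}, {"gripper": 2.2, "linear": [0, 0, 0], "turn": 0}, {"gripper": 0.8, "linear": [0, 0, 0], "turn": 0}, {"gripper": 0.8, "linear": [0, 0, 0], "turn": 0}])

```text
clock: 3.8
tcp_pos: [526.8, 34.5, 78.9]
eef_rot: [0.091, 0.996, 0.0, 0.001]
wrist_force: [1.2, 6.9, -0.6]
finger_gap: 13.2
```

Call:
servo_tool(deltas=[{"gripper": 0.8, "linear": [0, 0, 0], "turn": 0}, {"gripper": 0.8, "linear": [0, 0, 0], "turn": 5}, {"gripper": 0.8, "linear": [0, 0, 0], "turn": 7}, {"gripper": 0.8, "linear": [0, 0, 0], "turn": 7}, {"gripper": 0.8, "linear": [0, 0, 0], "turn": 7}])

```text
clock: 4.3
tcp_pos: [527.1, 35.6, 78.9]
eef_rot: [0.315, 0.949, 0.001, 0.002]
wrist_force: [2.0, 7.5, 1.6]
finger_gap: 12.1
```

Call:
servo_tool(deltas=[{"gripper": 0.8, "linear": [0, 0, 0], "turn": 8}, {"gripper": 0.8, "linear": [0, 0, 0], "turn": 8}, {"gripper": 0.8, "linear": [0, 0, 0], "turn": 8}, {"gripper": 0.8, "linear": [0, 0, 0], "turn": 7}, {"gripper": 0.8, "linear": [0, 0, 0], "turn": 0}])

```text
clock: 4.8
tcp_pos: [527.6, 36.0, 78.8]
eef_rot: [0.556, 0.831, 0.002, 0.001]
wrist_force: [2.6, 7.8, 0.2]
finger_gap: 11.6
```

```bash
python3 - <<'E'
from h import *
from cell import arm
s=arm.sense(); print(s["tcp_pos"],yaw(s["eef_rot"]),s["torque"].round(2),s["wrist_force"].round(1))
E
```

```text
[527.62385668  35.98059491  78.84471267] 112.38864943721096 [ 1.24 -0.41 -0.1 ] [2.6 7.8 0.2]
```

Call:
servo_tool(deltas=[{"gripper": 0.8, "linear": [0, 0, 0], "turn": 5}, {"gripper": 0.8, "linear": [0, 0, 0], "turn": 3}, {"gripper": 0.8, "linear": [0, 0, 0], "turn": 0}])

```text
clock: 5.1
tcp_pos: [527.8, 36.0, 78.9]
eef_rot: [0.612, 0.791, 0.002, 0.002]
wrist_force: [3.5, 8.2, 1.3]
finger_gap: 11.3
```

```bash
python3 - <<'E'
from h import *
from cell import arm
s=arm.sense(); print(s["tcp_pos"],yaw(s["eef_rot"]),s["torque"].round(2),s["wrist_force"].round(1))
E
```

```text
[527.80666947  36.00903567  78.86875039] 104.51225766467711 [ 1.31 -0.49  0.09] [3.5 8.2 1.3]
```

Call:
servo_tool(deltas=[{"gripper": 0.8, "linear": [0, 0, 0], "turn": 3}, {"gripper": 0.8, "linear": [0, 0, 0], "turn": 2}, {"gripper": 0.8, "linear": [0, 0, 0], "turn": 0}])

```text
clock: 5.4
tcp_pos: [527.8, 35.9, 78.9]
eef_rot: [0.645, 0.765, 0.002, 0.002]
wrist_force: [2.8, 8.6, 0.2]
finger_gap: 12.3
```

```bash
python3 - <<'E'
from h import *
from cell import arm
s=arm.sense(); print(s["tcp_pos"],yaw(s["eef_rot"]),s["torque"].round(2),s["wrist_force"].round(1))
E
```

```text
[527.83025233  35.89081752  78.87698819] 99.72975074223456 [ 1.32 -0.61  0.76] [2.8 8.6 0.2]
```

The moment rose from 0.1 to 0.76 N m once the yaw passed about 104°, so the cam is at its stop. I'll release, rise and plan the move to the rack.

Call:
servo_tool(deltas=[{"gripper": 3, "linear": [0, 0, 0], "turn": 0}, {"gripper": 3, "linear": [0, 0, 0], "turn": 0}, {"gripper": 3, "linear": [0, 0, -3.6], "turn": 0}, {"gripper": 4, "linear": [0, 0, -5], "turn": 0}, {"gripper": 4, "linear": [0, 0, -5], "turn": 0}])

```text
clock: 5.9
tcp_pos: [524.8, 34.1, 214.7]
eef_rot: [0.646, 0.764, -0.001, -0.001]
wrist_force: [0.8, -0.1, 0.3]
finger_gap: 36.5
```

```bash
python3 look.py w4; python3 - <<'E'
from h import *
from cell import arm
s=arm.sense()
plan([527,35,215],yaw(s["eef_rot"]),[489,287.5,215],104.8)
E
```

```text
5.9 [524.8  34.1 214.7] 99.56 [ 0.6457  0.7635 -0.0009 -0.0009] [-0.15  0.44  1.71 -0.    0.99 -0.31] [ 0.8 -0.1  0.3] 36.5
0 [4.26, 0.08, -0.0] -0.9
1 [4.25, 0.14, -0.0] -0.9
2 [4.25, 0.21, -0.0] -0.9
3 [4.25, 0.28, -0.0] -0.8
4 [4.24, 0.33, -0.0] -0.9
5 [4.23, 0.4, -0.0] -0.8
end [489.  287.4 215. ] 104.8
```

Call:
servo_tool(deltas=[{"gripper": 4, "linear": [4.26, 0.08, 0], "turn": -0.9}, {"gripper": 4, "linear": [4.25, 0.14, 0], "turn": -0.9}, {"gripper": 4, "linear": [4.25, 0.21, 0], "turn": -0.9}, {"gripper": 4, "linear": [4.25, 0.28, 0], "turn": -0.8}, {"gripper": 4, "linear": [4.24, 0.33, 0], "turn": -0.9}])

```text
clock: 6.45
tcp_pos: [493.6, 245.9, 213.8]
eef_rot: [0.616, 0.788, -0.0, 0.0]
wrist_force: [-0.2, -0.3, -0.3]
finger_gap: 40.0
```

Call:
servo_tool(deltas=[{"gripper": 4, "linear": [4.23, 0.4, 0], "turn": -0.8}, {"gripper": 4, "linear": [0, 0, 0], "turn": 0}, {"gripper": 4, "linear": [0, 0, 0], "turn": 0}, {"gripper": 4, "linear": [0, 0, 0], "turn": 0}])

```text
clock: 6.85
tcp_pos: [487.7, 285.7, 213.5]
eef_rot: [0.611, 0.792, -0.0, 0.0]
wrist_force: [-0.6, 0.1, -0.8]
finger_gap: 39.9
```

```bash
python3 look.py w5; python3 - <<'E'
from h import *
a=cv2.imread("pics/w4.png");b=cv2.imread("pics/w5.png")
cv2.imwrite("pics/w45.png",cv2.resize(np.hstack([a[60:330,130:390],b[60:330,130:390]]),None,fx=1.5,fy=1.5,interpolation=cv2.INTER_CUBIC))
d,s=pickle.load(open("w5.pkl","rb"))
g=cv2.cvtColor(b,cv2.COLOR_BGR2HSV); m=((g[:,:,2]>190)&(g[:,:,1]<25)).astype(np.uint8)
n,l,st,c=cv2.connectedComponentsWithStats(m)
for k in range(1,n):
    if st[k,4]>150:
        pts=np.argwhere(l==k)[:,::-1].astype(np.float32);print(st[k],[np.round(x,1) for x in cv2.minAreaRect(pts)])
E
```

```text
6.85 [487.7 285.7 213.5] 104.74 [ 6.106e-01  7.919e-01 -5.000e-04  1.000e-04] [ 0.33  0.49  1.62 -0.    1.03  0.08] [-0.6  0.1 -0.8] 39.9
[   91     0   421   243 60628] [array([301., 121.]), array([242., 420.]), np.float64(90.0)]
[327 129  17  40 493] [array([335.6, 148.1]), array([14.8, 39.3]), np.float64(5.7)]
[254 131  14  40 504] [array([260.5, 150.5]), array([39., 13.]), np.float64(90.0)]
[350 139  17  30 297] [array([358.3, 153.6]), array([15.4, 29.5]), np.float64(2.5)]
[129 182  21  34 498] [array([139.1, 199.2]), array([33.1, 19.2]), np.float64(85.2)]
[174 219  16  24 274] [array([180.4, 230.3]), array([23. , 14.1]), np.float64(80.5)]
[318 225  24  19 232] [array([330.2, 234.8]), array([17.6, 23.2]), np.float64(83.7)]
[260 228  35  15 411] [array([277., 235.]), array([14., 34.]), np.float64(90.0)]
```

View pics/w45.png

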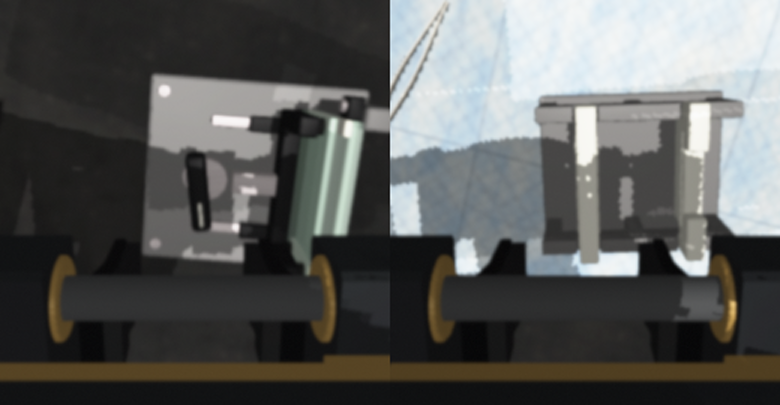

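The left panel shows the cam bar swung across the stand, so it is clamped. In the right panel the five-toothed comb is the left white bar, with ends at image (261,131) and (262.7,235).

```bash
python3 - <<'E'
from h import *
d,s=pickle.load(open("w5.pkl","rb"))
W=plane(d,[[261,131.3],[262.5,234.7],[335.6,130]],[74,74,74],s);print(W.round(1))
v=W[0]-W[1];print(np.linalg.norm(v),np.degrees(np.arctan2(v[1],v[0])),W[:2].mean(0))
t=W[:2].mean(0)
plan(s["tcp_pos"],yaw(s["eef_rot"]),[t[0],t[1],130],np.degrees(np.arctan2(v[1],v[0])))
# stand from w4
d,s=pickle.load(open("w4.pkl","rb"))
f=lambda x,y:[130+x/1.5,60+y/1.5]
P=plane(d,[f(152,74),f(368,92),f(143,256),f(198,191.5),f(353,120),f(361,122)],[6,6,6,80,106,106],s);print(P.round(1))
for a,b in((0,1),(2,0)): v=P[b]-P[a];print(np.linalg.norm(v),np.degrees(np.arctan2(v[1],v[0])))
E
```

```text
[[478.8 333.   74. ]
 [504.1 243.   74. ]
 [539.4 350.1  74. ]]
93.47298648785807 105.7377645543726 [491.43177979 288.00258837  74.        ]
0 [0.06, 0.21, 4.17] -0.5
1 [0.06, 0.21, 4.18] -0.5
end [491.5 288.  130. ] 105.7
[[487.2  95.    6. ]
 [638.  108.    6. ]
 [500.1 -39.2   6. ]
 [528.9  35.1  80. ]
 [598.3  90.8 106. ]
 [602.5  90.5 106. ]]
151.4057095248879 4.939288112020804
134.8169649729723 95.48550705646628
```

Call:
servo_tool(deltas=[{"gripper": 4, "linear": [0.12, 0.42, 4], "turn": -0.5}, {"gripper": 4, "linear": [0, 0, 4.5], "turn": 0}, {"gripper": 4, "linear": [0, 0, 3], "turn": 0}, {"gripper": 4, "linear": [0, 0, 0], "turn": 0}, {"gripper": 4, "linear": [0, 0, 0], "turn": 0}])

```text
clock: 7.4
tcp_pos: [492.1, 288.1, 98.7]
eef_rot: [0.608, 0.794, -0.0, -0.0]
wrist_force: [0.3, -0.1, 0.5]
finger_gap: 40.2
```

```bash
python3 look.py w6; python3 - <<'E'
from h import *
a=cv2.imread("pics/w6.png")
cv2.imwrite("pics/w6c.png",cv2.resize(a[60:330,130:390],None,fx=2,fy=2,interpolation=cv2.INTER_CUBIC))
E
```

```text
7.4 [492.1 288.1  98.7] 105.18 [ 6.075e-01  7.943e-01 -3.000e-04 -1.000e-04] [ 0.33  0.67  1.69 -0.    0.79  0.07] [ 0.3 -0.1  0.5] 40.2
```

View pics/w6c.png

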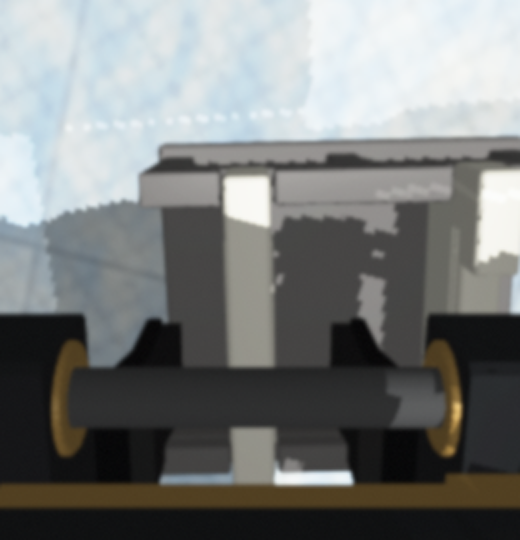

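The comb (crop x 230–276) lies between the open fingers (182 and 331), 1 mm left of centre. I'll nudge, descend, grip and lift a little.

Call:
servo_tool(deltas=[{"gripper": 4, "linear": [0, -0.1, 2], "turn": 0}, {"gripper": 4, "linear": [0, 0, 1.1], "turn": 0}, {"gripper": 4, "linear": [0, 0, 0], "turn": 0}, {"gripper": 0.5, "linear": [0, 0, 0], "turn": 0}, {"gripper": 0.5, "linear": [0, 0, 0], "turn": 0}])

```text
clock: 7.95
tcp_pos: [491.2, 289.2, 68.6]
eef_rot: [0.607, 0.795, 0.001, 0.001]
wrist_force: [-0.2, 0.5, 0.3]
finger_gap: 30.8
```

Call:
servo_tool(deltas=[{"gripper": 0.5, "linear": [0, 0, 0], "turn": 0}, {"gripper": 0.5, "linear": [0, 0, 0], "turn": 0}, {"gripper": 0.5, "linear": [0, 0, 0], "turn": 0}])

```text
clock: 8.25
tcp_pos: [490.7, 289.0, 68.0]
eef_rot: [0.607, 0.795, 0.0, 0.0]
wrist_force: [-0.2, 0.2, 2.5]
finger_gap: 11.6
```

Call:
servo_tool(deltas=[{"gripper": 0.5, "linear": [0, 0, -2], "turn": 0}, {"gripper": 0.5, "linear": [0, 0, -4], "turn": 0}, {"gripper": 0.5, "linear": [0, 0, -4], "turn": 0}, {"gripper": 0.5, "linear": [0, 0, -3], "turn": 0}, {"gripper": 0.5, "linear": [0, 0, 0], "turn": 0}])

```text
clock: 8.75
tcp_pos: [493.3, 290.0, 202.2]
eef_rot: [0.607, 0.795, 0.004, 0.003]
wrist_force: [1.4, -0.1, -0.6]
finger_gap: 11.8
```

```bash
python3 look.py w7; python3 - <<'E'
from h import *
from cell import arm
s=arm.sense()
plan(s["tcp_pos"],yaw(s["eef_rot"]),[601,42.4,198],95.2,step=40)
E
```

```text
8.75 [493.3 290.  202.2] 105.3 [0.6067 0.7949 0.0042 0.0027] [0.34 0.51 1.62 0.   1.   0.07] [ 1.4 -0.1 -0.6] 11.8
0 [-3.82, 0.57, 0.03] 1.4
1 [-3.8, 0.67, 0.02] 1.4
2 [-3.78, 0.76, 0.03] 1.5
3 [-3.76, 0.86, 0.02] 1.4
4 [-3.74, 0.95, 0.03] 1.5
5 [-3.71, 1.05, 0.02] 1.4
6 [-3.69, 1.14, 0.03] 1.5
end [601.   42.4 198. ] 95.2
```

Call:
servo_tool(deltas=[{"gripper": 0.5, "linear": [-3.82, 0.57, 0], "turn": 1.4}, {"gripper": 0.5, "linear": [-3.8, 0.67, 0], "turn": 1.4}, {"gripper": 0.5, "linear": [-3.78, 0.76, 0], "turn": 1.5}, {"gripper": 0.5, "linear": [-3.76, 0.86, 0], "turn": 1.4}, {"gripper": 0.5, "linear": [-3.74, 0.95, 0], "turn": 1.5}])

```text
clock: 9.3
tcp_pos: [567.7, 111.0, 195.5]
eef_rot: [0.656, 0.755, -0.001, -0.002]
wrist_force: [1.1, 0.0, -0.6]
finger_gap: 11.9
```

Call:
servo_tool(deltas=[{"gripper": 0.5, "linear": [-3.71, 1.05, 0], "turn": 1.4}, {"gripper": 0.5, "linear": [-3.69, 1.14, 0], "turn": 1.5}, {"gripper": 0.5, "linear": [0, 0, 0], "turn": 0}, {"gripper": 0.5, "linear": [0, 0, 0], "turn": 0}, {"gripper": 0.5, "linear": [0, 0, 0], "turn": 0}])

```text
clock: 9.8
tcp_pos: [598.3, 42.7, 196.1]
eef_rot: [0.674, 0.739, -0.001, -0.002]
wrist_force: [-0.2, 0.8, -0.1]
finger_gap: 11.7
```

```bash
python3 look.py w8;python3 look.py s8 side; python3 - <<'E'
from h import *
a=cv2.imread("pics/w8.png");b=cv2.imread("pics/s8.png")
A=cv2.resize(a[80:300,150:370],(500,500),interpolation=cv2.INTER_CUBIC)
d,s=pickle.load(open("s8.pkl","rb")); c=proj(d,[601,42,110])[0].astype(int);print(c)
B=cv2.resize(b[c[1]-60:c[1]+40,c[0]-30:c[0]+30],(300,500),interpolation=cv2.INTER_CUBIC)
cv2.imwrite("pics/ws8.png",np.hstack([A,B]))
E
```

```text
9.8 [598.3  42.7 196.1] 95.22 [ 0.6742  0.7386 -0.0009 -0.0016] [-0.12  0.56  1.55  0.    1.04 -0.21] [-0.2  0.8 -0.1] 11.7
9.85 [598.5  43.1 196.5] 95.26 [ 6.739e-01  7.388e-01 -7.000e-04 -1.300e-03] [-0.11  0.56  1.55  0.    1.04 -0.21] [ 0.3  0.6 -0.9] 11.6
[253 165]
```

View pics/ws8.png

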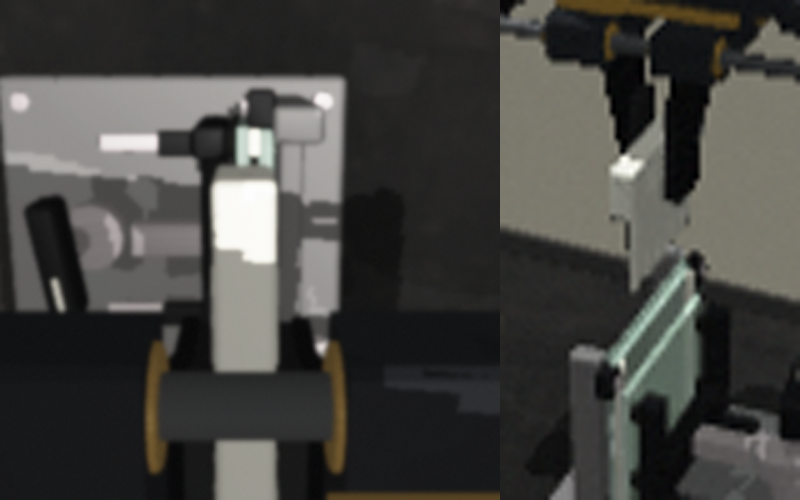

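The wrist crop shows the comb spine (x 212–277, far end at y≈170) just front of the gap, whose white spacer end shows at (255,145) between the green plates. In the side crop the comb hangs above the plates. I'll work out the offset across the gap.

```bash
python3 - <<'E'
from h import *
from cell import arm
d,s=pickle.load(open("w8.pkl","rb"))
f=lambda x,y:[150+x/2.2727,80+y/2.2727]
zt=s["tcp_pos"][2]+6
P=plane(d,[f(255,145),f(237,150),f(272,150),f(244.5,168),f(4,80),f(345,77),f(60,255),f(212,175),f(277,175)],[95,92,106,zt,6,6,80,zt,zt],s)
a=np.radians(5.2);X=np.array([np.cos(a),np.sin(a)]);Y=np.array([-X[1],X[0]])
print("tcp",s["tcp_pos"][:2]@X,s["tcp_pos"][:2]@Y)
for n,p in zip("spacer shortfront tallback combend baseFL baseBL cam combL combR".split(),P): print(n,p.round(1),(p[:2]@X).round(1),(p[:2]@Y).round(1))
c=np.array([528.3,35.8]);print("cam touch",c@X,c@Y,"-> gap",c@X+73, c@Y)
v=P[5]-P[4];print(np.degrees(np.arctan2(v[1],v[0])))
s=arm.sense();print(s["tcp_pos"])
E
```

```text
tcp 599.7000260123563 -11.699690564462822
spacer [598.3  84.6  95. ] 603.5 30.0
shortfront [592.6  82.1  92. ] 597.6 28.1
tallback [603.4  84.6 106. ] 608.6 29.6
combend [594.5  91.  202.1] 600.3 36.7
baseFL [488.7  93.8   6. ] 495.2 49.1
baseBL [636.4 108.6   6. ] 643.6 50.4
cam [532.9  37.9  80. ] 534.1 -10.6
combL [588.8  89.2 202.1] 594.4 35.5
combR [600.4  90.3 202.1] 606.1 35.5
cam touch 529.3703741598977 -12.228530648035521 -> gap 602.3703741598977 -12.228530648035521
5.721284865695147
[598.67314758  43.18583949 196.85416442]
```

By the plate faces, spacer and cam touch, the gap's x′ is about 603.1, and the seated blade centre should be about 1 mm in front of that. The comb needs +1.4 mm along tool y and −1.3 mm along tool x. I'll shift and descend until the tips are just above the short plate.

Call:
servo_tool(deltas=[{"gripper": 0.5, "linear": [-0.13, 0.14, 0], "turn": -0.2}, {"gripper": 0.5, "linear": [0, 0, 1.5], "turn": 0}, {"gripper": 0.5, "linear": [0, 0, 1.5], "turn": 0}, {"gripper": 0.5, "linear": [0, 0, 0], "turn": 0}, {"gripper": 0.5, "linear": [0, 0, 0], "turn": 0}])

```text
clock: 10.4
tcp_pos: [601.2, 41.2, 167.6]
eef_rot: [0.673, 0.74, -0.0, -0.0]
wrist_force: [-0.1, -0.3, -1.1]
finger_gap: 11.5
```

```bash
python3 look.py w9; python3 look.py s9 side; python3 - <<'E'
from h import *
a=cv2.imread("pics/w9.png");b=cv2.imread("pics/s9.png")
A=cv2.resize(a[100:250,200:320],(400,500),interpolation=cv2.INTER_CUBIC)
B=cv2.resize(b[125:205,223:287],(400,500),interpolation=cv2.INTER_CUBIC)
cv2.imwrite("pics/ws9.png",np.hstack([A,B]))
E
```

```text
10.4 [601.2  41.2 167.6] 95.44 [ 6.727e-01  7.399e-01 -1.000e-04 -2.000e-04] [-0.12  0.6   1.56  0.    0.98 -0.21] [-0.1 -0.3 -1.1] 11.5
10.45 [601.7  41.1 168.1] 95.43 [6.728e-01 7.398e-01 3.000e-04 4.000e-04] [-0.12  0.6   1.56  0.    0.98 -0.21] [-0.3 -0.3 -0.3] 12.0
```

View pics/ws9.png

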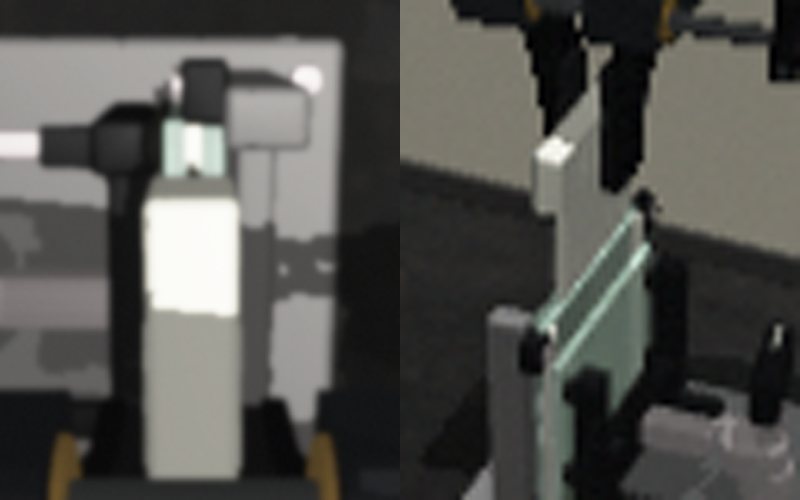

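The wrist crop shows the spine (x 145–238, end at y≈198) with the spacer between the plates at (192,150). In the side crop the tooth tips, near (555,310), are just at the tall plate's top edge, which runs (540,325) to (635,215). I'll check the alignment numerically in both views.

```bash
python3 - <<'E'
from h import *
a=np.radians(5.4);X=np.array([np.cos(a),np.sin(a),0]);Y=np.array([-X[1],X[0],0]);Z=np.array([0,0,1.])
d,s=pickle.load(open("w9.pkl","rb"))
f=lambda x,y:[200+x*.3,100+y*.3]
zt=s["tcp_pos"][2]+6
names="spacer shortfront tallback combend combL combR".split()
P=plane(d,[f(192,150),f(163,150),f(225,150),f(191.5,200),f(145,205),f(239,205)],[95,92,106,zt,zt,zt],s)
for n,p in zip(names,P): print(n,(p@X).round(1),(p@Y).round(1))
t=s["tcp_pos"];print("tcp",t@X,t@Y)
d,s=pickle.load(open("s9.pkl","rb"));t=s["tcp_pos"]
g=lambda q:((q-[223,125])*6.25+[400,0]).round()
G=603.1*X-13.3*Y   # gap mouth xy model
q=[G+3.5*X+50*Y+106*Z,G+3.5*X-50*Y+106*Z,G-3.5*X+50*Y+92*Z,G-3.5*X-50*Y+92*Z]
print("tall,short edges",g(proj(d,q)))
c=(t@X)*X+(t@Y)*Y
q=[c+48*Y+(t[2]+6)*Z,c+48*Y+6*X+(t[2]-18)*Z,c+35*Y+(t[2]-62)*Z,c-35*Y+(t[2]-62)*Z]
print("comb: spine end top, spine end bottom back, tip ends",g(proj(d,q)))
E
```

```text
spacer 603.0 28.2
shortfront 597.3 27.9
tallback 609.1 29.4
combend 602.9 30.4
combL 597.2 29.8
combR 608.7 29.8
tcp 602.4093593250578 -15.538621057552795
tall,short edges [[529. 327.]
 [625. 203.]
 [547. 363.]
 [641. 236.]]
comb: spine end top, spine end bottom back, tip ends [[541. 162.]
 [526. 217.]
 [556. 306.]
 [622. 219.]]
```

Across the gap the comb is at about 603.0 against a wanted 602.1, and it is about 1–2 mm low in y. I'll correct both and lower gently while watching the force.

Call:
servo_tool(deltas=[{"gripper": 0.5, "linear": [0.1, -0.09, 0], "turn": 0}, {"gripper": 0.5, "linear": [0, 0, 0.5], "turn": 0}, {"gripper": 0.5, "linear": [0, 0, 0.5], "turn": 0}, {"gripper": 0.5, "linear": [0, 0, 0.3], "turn": 0}, {"gripper": 0.5, "linear": [0, 0, 0], "turn": 0}])

```text
clock: 11.0
tcp_pos: [599.8, 41.6, 153.8]
eef_rot: [0.673, 0.74, -0.0, -0.001]
wrist_force: [-0.7, 1.1, -0.2]
finger_gap: 11.3
```

Call:
servo_tool(deltas=[{"gripper": 0.5, "linear": [0, 0, 0.2], "turn": 0}, {"gripper": 0.5, "linear": [0, 0, 0.2], "turn": 0}, {"gripper": 0.5, "linear": [0, 0, 0], "turn": 0}])

```text
clock: 11.3
tcp_pos: [599.9, 41.6, 150.1]
eef_rot: [0.673, 0.74, -0.0, -0.0]
wrist_force: [-1.1, -0.0, -1.6]
finger_gap: 11.5
```

Call:
servo_tool(deltas=[{"gripper": 0.5, "linear": [0, 0, 0.2], "turn": 0}, {"gripper": 0.5, "linear": [0, 0, 0.2], "turn": 0}, {"gripper": 0.5, "linear": [0, 0, 0], "turn": 0}])

```text
clock: 11.6
tcp_pos: [600.2, 41.6, 148.1]
eef_rot: [0.673, 0.739, -0.0, 0.0]
wrist_force: [-2.9, -0.9, 8.1]
finger_gap: 11.9
```

Call:
servo_tool(deltas=[{"gripper": 0.5, "linear": [0, 0, 0.2], "turn": 0}, {"gripper": 0.5, "linear": [0, 0, 0.1], "turn": 0}, {"gripper": 0.5, "linear": [0, 0, 0], "turn": 0}])

```text
clock: 11.9
tcp_pos: [600.1, 41.7, 144.6]
eef_rot: [0.673, 0.739, 0.0, -0.0]
wrist_force: [-3.3, -0.5, 6.2]
finger_gap: 12.0
```

Contact force is mild (6–8 N up, −3 N in x from the tall plate). I'll ease 0.4 mm forward and continue.

Call:
servo_tool(deltas=[{"gripper": 0.5, "linear": [0, -0.04, 0.2], "turn": 0}, {"gripper": 0.5, "linear": [0, 0, 0.1], "turn": 0}, {"gripper": 0.5, "linear": [0, 0, 0], "turn": 0}])

```text
clock: 12.2
tcp_pos: [600.0, 41.7, 141.8]
eef_rot: [0.673, 0.739, 0.0, 0.0]
wrist_force: [-3.3, 1.1, 6.7]
finger_gap: 11.7
```

Call:
servo_tool(deltas=[{"gripper": 0.5, "linear": [0, 0, 0.1], "turn": 0}, {"gripper": 0.5, "linear": [0, 0, 0.1], "turn": 0}, {"gripper": 0.5, "linear": [0, 0, 0], "turn": 0}])

```text
clock: 12.5
tcp_pos: [600.0, 41.6, 140.0]
eef_rot: [0.673, 0.739, 0.0, 0.0]
wrist_force: [-2.7, 0.5, 7.7]
finger_gap: 12.0
```

```bash
python3 look.py w10; python3 look.py s10 side; python3 - <<'E'
from h import *
from cell import arm
d,s=pickle.load(open("s10.pkl","rb")); b=cv2.imread("pics/s10.png")
a=np.radians(5.4);X=np.array([np.cos(a),np.sin(a),0]);Y=np.array([-X[1],X[0],0]);Z=np.array([0,0,1.]);t=s["tcp_pos"]
print(t@X,t@Y,t)
w=cv2.imread("pics/w10.png")
A=cv2.resize(w[100:250,200:320],(400,500),interpolation=cv2.INTER_CUBIC)
B=cv2.resize(b[125:205,223:287],(400,500),interpolation=cv2.INTER_CUBIC)
cv2.imwrite("pics/ws10.png",np.hstack([A,B]))
g=lambda q:((q-[223,125])*6.25+[400,0]).round()
c=(t@X)*X+(t@Y)*Y
print(g(proj(d,[c+48*Y+(t[2]+6)*Z,c+48*Y+(t[2]-18)*Z])))
E
```

```text
12.5 [600.   41.6 140. ] 95.36 [6.733e-01 7.394e-01 3.000e-04 3.000e-04] [-0.12  0.63  1.59  0.    0.92 -0.21] [-2.7  0.5  7.7] 12.0
12.55 [600.   41.6 140. ] 95.35 [6.733e-01 7.393e-01 3.000e-04 3.000e-04] [-0.12  0.63  1.59  0.    0.92 -0.21] [-3.5 -0.1  7.4] 11.9
601.2874665818678 -15.00921866469935 [600.03142377  41.64354208 139.96586071]
[[545. 232.]
 [546. 288.]]
```

Call:
servo_tool(deltas=[{"gripper": 0.5, "linear": [0, 0, 0.1], "turn": 0}, {"gripper": 0.5, "linear": [0, 0, 0.1], "turn": 0}, {"gripper": 0.5, "linear": [0, 0, 0], "turn": 0}, {"gripper": 0.5, "linear": [0, 0, 0], "turn": 0}])

```text
clock: 13.0
tcp_pos: [600.0, 41.6, 138.0]
eef_rot: [0.673, 0.739, 0.0, 0.0]
wrist_force: [-2.9, 0.4, 8.4]
finger_gap: 12.0
```

```bash
python3 look.py w11; python3 look.py s11 side; python3 - <<'E'
from h import *
for n in ("w8","w9","w11"):
    g=cv2.cvtColor(cv2.imread(f"pics/{n}.png"),cv2.COLOR_BGR2GRAY).astype(float)
    r=g[140:200,257]; row=g[175,225:290]
    print(n,"end rows",[140+i for i in np.argsort(-np.abs(np.diff(r)))[:3]],"cols",[225+i for i in np.argsort(-np.abs(np.diff(row)))[:4]])
w=cv2.imread("pics/w11.png");b=cv2.imread("pics/s11.png")
A=cv2.resize(w[100:250,200:320],(320,400),interpolation=cv2.INTER_CUBIC)
B=cv2.resize(b[135:195,220:292],(480,400),interpolation=cv2.INTER_CUBIC)
cv2.imwrite("pics/ws11.png",np.hstack([A,B]))
E
```

```text
13.0 [600.   41.6 138. ] 95.36 [6.733e-01 7.394e-01 3.000e-04 3.000e-04] [-0.12  0.64  1.59  0.    0.92 -0.21] [-2.9  0.4  8.4] 12.0
13.05 [600.   41.6 138. ] 95.35 [6.733e-01 7.394e-01 3.000e-04 3.000e-04] [-0.12  0.64  1.59  0.    0.92 -0.21] [-3.2  0.7  8.4] 11.7
w8 end rows [np.int64(158), np.int64(159), np.int64(194)] cols [np.int64(242), np.int64(271), np.int64(243), np.int64(270)]
w9 end rows [np.int64(149), np.int64(148), np.int64(193)] cols [np.int64(242), np.int64(271), np.int64(243), np.int64(270)]
w11 end rows [np.int64(142), np.int64(141), np.int64(152)] cols [np.int64(272), np.int64(242), np.int64(243), np.int64(271)]
```

View pics/ws11.png

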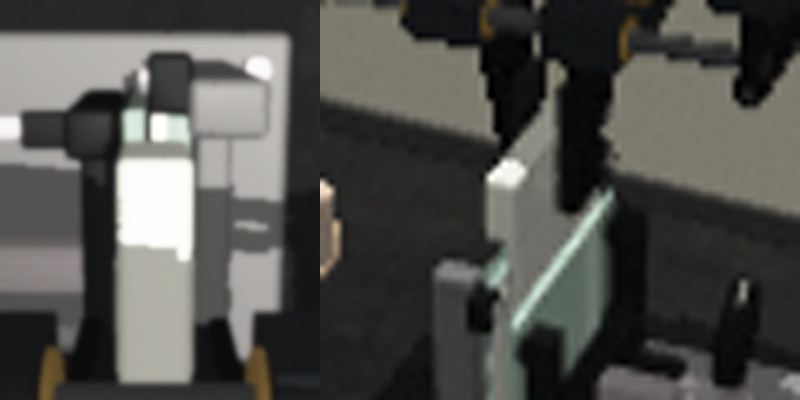

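The comb sits between the plates with its spine upright and straight. Its position in the wrist view is unchanged since before insertion (end row ≈159, columns 242–272), so it hasn't slipped or tilted. The drag is 8 N and TCP z 138.0 puts the tooth roots level with the short plate's edge, so I'm handing in.

```bash
python3 -c "
from cell import arm
arm.finish_job(); s=arm.sense(); print(s['clock'],s['tcp_pos'],s['wrist_force'],s['finger_gap'])"
```

```text
the job is handed in; nothing more can be done
the job is handed in; nothing more can be done
```

I turned the cam to its stop and took the five-toothed comb from the rack. I then slid it between the clamped plates and handed in at about 13 s, still holding it. No verdict was reported.

**Last checks before hand-in:**
- **Cam:** the turning moment rose to 0.76 N m at the stop, and a picture after release showed the bar swung across the stand.
- **Depth:** TCP z was 138.0 mm, which puts the tooth roots level with the short plate's edge. The comb sat at the same place in the wrist view before and after insertion, so it had not slipped or tilted.
- **Drag and grip:** steady drag of about 8.4 N, with about −3 N across the plates. Finger opening was about 12 mm, matching the spine.

**Less certain:**
- **Centring:** I put it at about 1–2 mm off centre. My estimates of the plates' middle (cam, plate ends, base) disagreed by up to about 5 mm, and the limit is 8 mm.
- **Short plate:** I didn't measure its displacement directly; I inferred it from the drag and the blade being in the gap.
- **Surroundings:** I didn't take a last picture of the other comb and the things on the bench. The arm never went near them except the gap beside the other comb, and no unexpected force showed.

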